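# Wind a jar clamp to its red ratchet tooth and switch the shaker on

### The job

The red-lidded sample jar stands loosely in the clamp of the small blue bench shaker. Wind the black bar knob clockwise, regrasping as you need, until the sprung brass pawl has dropped in behind the red tooth of the ratchet wheel and holds it there by itself with the knob let go (no tooth short, none past). Then throw the red-tipped toggle over to its green side so that it snaps on, and leave the jar standing in the clamp and everything round about where it is.

Things in the scene. Friction and masses are not known exactly. Their poses are not given: they have to be found in the camera images.
- clamp: blue base plate of the shaker, 130 x 250 x 18 mm, fixed to the worktop; origin at the underside; its x points away from the robot, y to the left, z up when yaw is 0. In this frame (mm): wheel axis at x 20, y 55; toggle pivot at x -45, y -30, z 36; pawl pivot at x -25, y 108; jar axis at x 20, y -75. Tallest parts: knob 102, jar lid 94, toggle tip 94
- knob_grip (a point): middle of the black bar knob on the wheel's axis, at 84 mm above the worktop; the bar is 70 mm long (this point's x axis), 16 mm thick (its y axis) and 36 mm high (66 to 102 mm above the worktop); pinch it from above across the thickness. Below it the toothed wheel, radius 52 mm, has its upper face 48 mm above the worktop
- wheel (a joint): ratchet wheel with knob, rad, grows clockwise from above; 12 saw teeth, caught at 0.15 + 0.5236 k (k = 0 to 10), red tooth k = 7, i.e. 3.815; starts at k = 0 to 3. A return spring (0.10 to 0.16 N m) turns it back to the last caught tooth when let go; to catch one, turn 0.15 to 0.45 rad past its value. It moves the jaw 6.5 mm per rad; at the red tooth the sprung pad presses the jar with 2 to 3 N
- pawl (a joint): sprung brass pawl, rad: 0 to 0.03 seated in a tooth gap, up to about 0.18 while it rides over a tooth, then it snaps back. If the wheel is wound too far, push the 30 mm high tab at the pawl's tail (22 mm in front of its pivot) to the right (clamp -y): it lifts and the wheel unwinds
- red_tooth (a point): upper face of the red-painted tooth near its tip, 49 mm from the wheel's axis, 48 mm above the worktop; a red stripe on the wheel leads to it. When it is caught, the pawl's tip stands just beyond its steep face, at the wheel's left side (clamp +y)
- pawl_tip (a point): top of the pawl's nose, a 6 mm round pin, 48 mm above the worktop
- toggle (a joint): toggle lever, rad: 0 is off (leaning 0.45 rad to the right, clamp -y, to the red dot), 0.9 is on (leaning 0.45 rad to the left, clamp +y, to the green dot). It springs away from its centre 0.45 to either end; about 2 N at the tip throws it over
- toggle_tip (a point): centre of the lever's red ball tip, 16 mm in diameter, 55 mm from the pivot; the lever below it is a steel rod 11 mm thick; it stands in front of the jar and swings across the front of the plate (along clamp y)
- jar_center (a point): centre, half-way up, of the white sample jar with red lid, 56 mm in diameter and 76 mm high, loose on the base plate between the moving jaw with rubber pad and the V-shaped fixed jaw
- brown_jar_center (a point): bystander: brown sample jar with blue lid, 56 mm in diameter, 73 mm high; centre half-way up
- vial_center (a point): bystander: small dropper bottle with red cap, 29 mm in diameter, 94 mm high; centre half-way up
- small_beaker_center (a point): bystander: glass beaker, 55 mm in diameter, 70 mm high; centre half-way up
- tin_a_center (a point): bystander: open aluminium tin with soil, 60 mm in diameter, 26 mm high; centre half-way up
- tin_b_center (a point): bystander: empty open aluminium tin, 60 mm in diameter, 26 mm high; centre half-way up

How it is judged:
By the outcome, as a careful person would: the job done as asked, in the order asked, and still so for the second after the job is handed in, with the robot touching nothing.
It also fails if it takes over 64 s, if anything falls off the work surface, if the arm or the gripper's body presses on something with over 40 N, if the wrist force passes 120 N, or if a joint passes its speed limit or range.

### The arm

A 6-joint arm with a two-finger parallel gripper is mounted at the origin on a cart in front of the work surface, level with it; the furniture and walls round the work are solid. World frame = base frame: x ahead of the robot, y to its left, z up, the work surface at z = 0. Lengths are in m, angles in rad, forces in N, time in s.
With the tool pointing down it reaches from about 0.375 to 0.9 m from the base axis. Payload 3.1 kg.
Tool frame: the origin (TCP) lies on the centre line of the jaws, within the pads' length; the fingertips stand manip.finger_overhang ahead of it and the grasp point (between the pads) lies 11 mm behind it (manip.finger_overhang is the distance from the TCP to the fingertips, in m); y points along the fingers, z is the direction in which the jaws open and shut, and the axes are right-handed (so a half turn about y gives the same grasp; the last joint's range is limited). The gripper opens to 85 mm and grips with 20 to 120 N. Pads are 22 mm wide; open, the fingers measure 114 mm over their backs; the gripper's body (76 mm by 85 mm) begins 54 mm behind the grasp point. The pads swing forward as they close: fully open they stand 13 mm farther back than shut.
Start: joints at [-1.284, 0.527, 1.433, -0, 1.181, -0.178], TCP at [0.281, -0.558, 0.239] pointing down, gripper open.
Joint ranges: [-3.08, 3.08], [-0.75, 2.2], [0.22, 2.44], [-1.43, 4.57], [0, 2.65], [-2.85, 2.85]. Speed limits (rad/s): [2.79, 2.79, 3.14, 3.14, 3.14, 3.14].

### API

Orientations are given as a unit quaternion [x, y, z, w].
In Python, from station import manip gives the robot as it stands.
- The arm moves only by the tool send_rows, never from a script. Its argument "plan" is a list of rows, each an object with "linear": the shift along the tool's x, y, z in units of 30 mm (1.0 is 30 mm), a list of three; "roll": the turn about the tool's y in units of 6 degrees (1.0 is 6 degrees). In form: [{"linear": [tx, ty, tz], "roll": roll}, ...]. A call has exactly 5 rows; each row shifts and turns the commanded pose from where the row before left it, along the tool's axes as they then stand; what a row does not reach is not made up. A row lasts 1/8 s, in which the tool goes at most 62.5 mm and 10.7 degrees, less where a joint would pass 70% of its speed; a pose out of reach is approached as far as the arm can. A call is refused whole if a number of a shift passes 1 or a number of a turn 1, either way. A call with a gripper value outside its range is refused whole. "claw" is the finger opening in mm, from 0 to 85.4, set as the call begins (left out, the last holds). The fingers move at their own pace and stop on an object; "force" is the grip in N (left out, the last holds). Time passes only in rows, so rows that do not move let the fingers close, or fill a call up. It gives the time, the measured TCP pose, the force and the opening at its end, in the units of the state.
- manip.sense(): the state, without advancing time (a new reading comes with each control period).
- manip.snapshot(name): name is "side" or "top" or "wrist"; returns the picture (384x512x3 uint8, blue, green, red); there is no depth.
- manip.get_calibration(name): a dict with "fovy" (degrees; the focal length in pixels is half the picture's height over the tangent of half this angle, whatever the lens; pixels are square), "cx", "cy" (the principal point, pixels), "cam_to_world" (4x4, takes a point from camera to world coordinates); the wrist camera has in their place "tool_from_camera" (4x4, takes a point from camera to tool coordinates, whose origin is the TCP and whose axes are the tool frame's). Camera axes: x right, y down, z forward; pixel columns grow to the right and rows downward; lengths in m; the calibration is good to about 2 mm. A picture is of the moment at which its call begins: read the wrist's pose just before it. get_calibration takes no time and is no camera call.
- manip.sign_off(): hands the job in, once; it reports no verdict.
Trained networks look in the newest picture that a camera, given by its name, has taken for a name from the list of things; names that differ only in an ending like _2 or _b are one class to them, and where a whole thing is asked for, a point or a joint stands for the part that bears it (a point fixed in the world has none). Each returns a list of dicts, best first, with "p" (0 to 1); they miss things now and then, are a little off and sometimes report something else, mostly with a low value. They report only what shows in the picture. A call takes as long as a camera call.
- manip.look_for(camera, query): "extent" ([left, top, right, bottom] in pixels, round what is visible of it).
The state is a dict: "t": time; "q": joint angles; "qd": joint speeds; "tau": joint torques, N m; "tcp_pos": TCP position; "tool_rot": TCP orientation; "force": force on the tool from outside, world axes, zero at the start; "ft_torque": the same for the moment, N m; "finger_gap": opening from 0.0 (shut) to 1.0 (fully open).
Only numpy, scipy, OpenCV 4.12 (cv2) and the standard library are available. Lean on these libraries where they do the work, as an engineer would, in place of code of your own. Each camera call takes 0.05 s, during which the arm holds its last target.

## Working session

There is one attempt and no reset: what is moved stays moved. The work goes in short steps, Python scripts to look and compute and a tool call to move; the robot and the scene stay as the last step left them, time stands still between calls to the robot, and variables do not carry over. Pictures are saved under pics/ and viewed, and the job is handed in when it is done.

Besides the shell and the picture viewer there is one more tool, called as name([rows], argument=value, ...), one row to a line, values as JSON. send_rows: Moves the arm, as the interface text tells. Its arguments: {"type":"object","properties":{"plan":{"type":"array"},"claw":{"type":"number"},"force":{"type":"number"}},"required":["plan"]}

```bash
ls; mkdir -p pics; python3 - <<'E'
from station import manip
import cv2
print(manip.sense()); print(manip.finger_overhang)
for n in ['side','top','wrist']:
    im=manip.snapshot(n); cv2.imwrite(f'pics/{n}0.png',im)
    c=manip.get_calibration(n); print(n,c)
for n in ['side','top']:
    for q in ['clamp','knob_grip','red_tooth','pawl_tip','toggle_tip','jar_center','wheel']:
        print(n,q,[(r['p'],[round(x) for x in r['extent']]) for r in manip.look_for(n,q)[:2]])
E
```

```text
pics
{'t': 0.0, 'q': array([-1.28347813e+00,  5.28491737e-01,  1.43390835e+00,  1.10138573e-05,
        1.18141098e+00, -1.78499175e-01]), 'qd': array([-3.28858978e-04,  1.32246872e-03,  1.90965347e-04, -9.72516979e-04,
       -5.40586415e-04, -1.77927609e-05]), 'tau': array([ 1.44440164e-04, -4.42353845e+01, -1.78022557e+01, -4.30753869e-05,
        8.50632205e-03, -8.02691034e-06]), 'tcp_pos': array([ 0.28054699, -0.55770662,  0.23831598]), 'tool_rot': array([-0.16324387,  0.68879759, -0.68723086,  0.16316576]), 'force': array([-0.63458678, -0.35317688,  0.59900185]), 'ft_torque': array([ 0.03206597, -0.01511857, -0.01503692]), 'finger_gap': 1.002812530153347}
0.008
side {'fovy': 52.2137585839524, 'cx': 255.08084526274536, 'cy': 194.25241099028025, 'cam_to_world': array([[-0.81695316, -0.21255095,  0.53610599, -0.14758745],
       [-0.57622272,  0.26287462, -0.77386324,  0.88910723],
       [ 0.0235567 , -0.94112647, -0.33723294,  0.53719105],
       [ 0.        ,  0.        ,  0.        ,  1.        ]])}
top {'fovy': 55.18016115826351, 'cx': 251.5564313649681, 'cy': 188.9274922213
[... 612 characters left out ...]
.96243545e-04],
       [ 0.00000000e+00,  0.00000000e+00,  0.00000000e+00,
         1.00000000e+00]])}
side clamp [(0.75, [270, 184, 329, 222])]
side knob_grip [(0.89, [274, 186, 302, 204])]
side red_tooth [(0.92, [275, 182, 302, 204])]
side pawl_tip []
side toggle_tip []
side jar_center [(0.56, [297, 178, 306, 193])]
side wheel [(0.55, [274, 183, 306, 207])]
top clamp [(0.82, [273, 182, 347, 221]), (0.5, [325, 188, 343, 205])]
top knob_grip [(0.66, [286, 188, 308, 212])]
top red_tooth [(0.76, [286, 183, 308, 212])]
top pawl_tip [(0.44, [279, 196, 284, 215]), (0.23, [284, 183, 312, 211])]
top toggle_tip []
top jar_center [(0.49, [322, 187, 345, 208])]
top wheel [(0.44, [320, 213, 327, 212])]
```

View pics/top0.png

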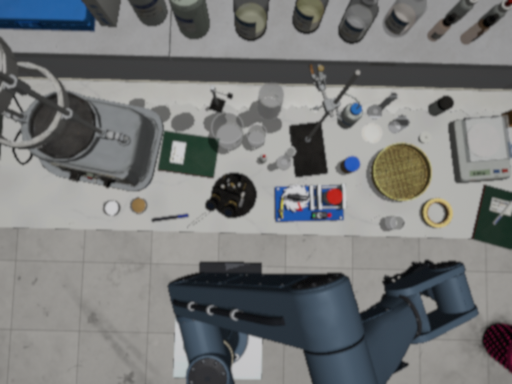

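View pics/side0.png

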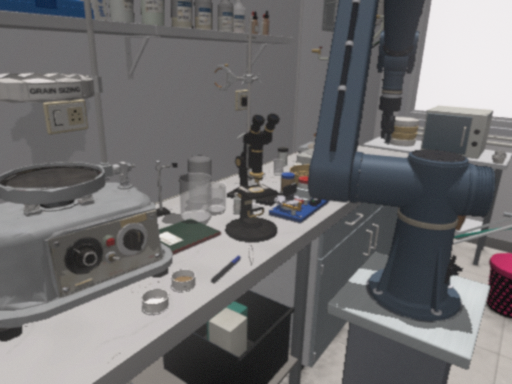

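View pics/wrist0.png

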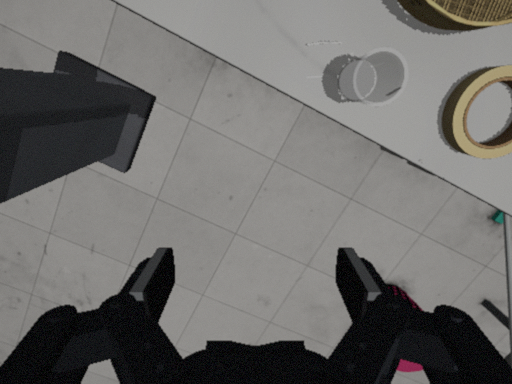

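```bash
python3 - <<'E'
import cv2
a=cv2.imread('pics/top0.png')[165:235,255:365]
cv2.imwrite('pics/topc.png',cv2.resize(a,None,fx=7,fy=7,interpolation=cv2.INTER_CUBIC))
a=cv2.imread('pics/side0.png')[165:235,250:350]
cv2.imwrite('pics/sidec.png',cv2.resize(a,None,fx=7,fy=7,interpolation=cv2.INTER_CUBIC))
E
```

```text
(no output)
```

View pics/topc.png

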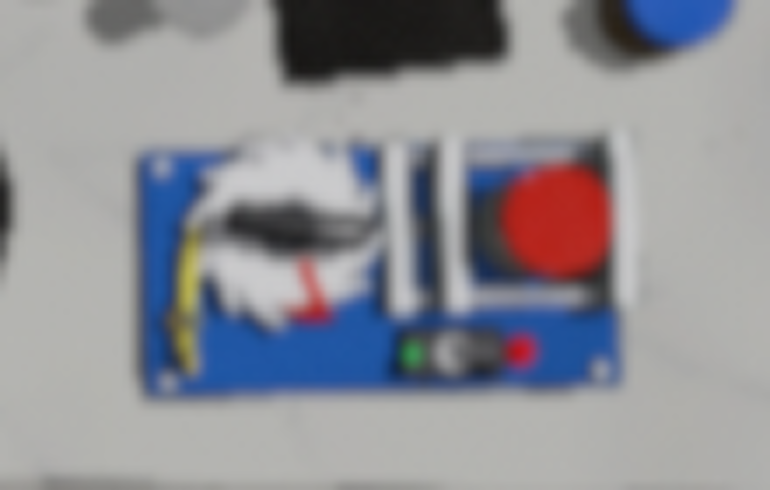

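View pics/sidec.png

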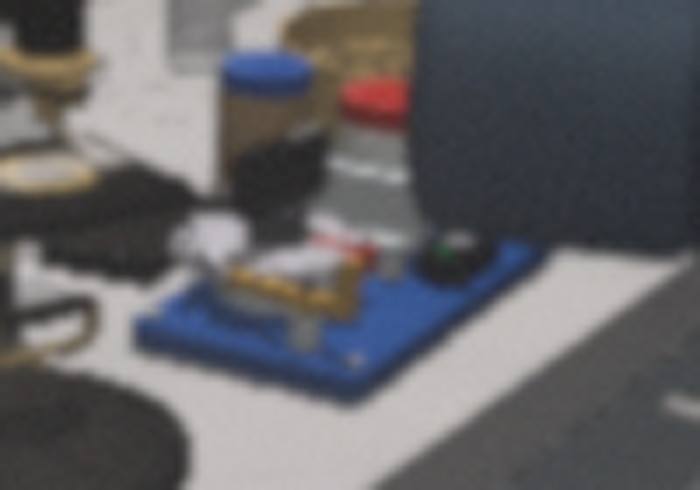

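```bash
cat > h.py <<'E'
import numpy as np, cv2
from station import manip
from scipy.spatial.transform import Rotation as R
def f(c): return 192/np.tan(np.radians(c['fovy'])/2)
def camT(n,s=None):
    c=manip.get_calibration(n)
    if n!='wrist': return c,c['cam_to_world']
    s=s or manip.sense(); T=np.eye(4); T[:3,:3]=R.from_quat(s['tool_rot']).as_matrix(); T[:3,3]=s['tcp_pos']
    return c,T@c['tool_from_camera']
def pix2z(n,u,v,z,s=None):
    c,T=camT(n,s); d=T[:3,:3]@np.array([(u-c['cx'])/f(c),(v-c['cy'])/f(c),1]); o=T[:3,3]
    return o+d*(z-o[2])/d[2]
def proj(n,p,s=None):
    c,T=camT(n,s); q=np.linalg.inv(T)@np.append(p,1); return np.array([c['cx']+f(c)*q[0]/q[2],c['cy']+f(c)*q[1]/q[2]])
def togo(p,ang=None):
    """tool-frame shift in units to bring TCP to p; roll units to bring tool z axis horizontal heading to ang (rad world), mod pi"""
    s=manip.sense(); M=R.from_quat(s['tool_rot']).as_matrix()
    d=M.T@(np.array(p)-s['tcp_pos'])/0.03
    r=None
    if ang is not None:
        z=M[:,2]; cur=np.arctan2(z[1],z[0]); dd=-(ang-cur); dd=(dd+np.pi/2)%np.pi-np.pi/2; r=np.degrees(dd)/6
    return d.round(3),r
def st():
    s=manip.sense(); M=R.from_quat(s['tool_rot']).as_matrix()
    print('t',round(s['t'],2),'tcp',s['tcp_pos'].round(4),'zang',np.degrees(np.arctan2(M[1,2],M[0,2])).round(2),'yax',M[:,1].round(3),'F',s['force'].round(1),'gap',round(s['finger_gap'],3),'q',s['q'].round(2)); return s
E
python3 - <<'E'
from h import *
st()
M=R.from_quat(manip.sense()['tool_rot']).as_matrix();print(M.round(3))
C=lambda x,y:(x/7+255-.43,y/7+165-.43)
for n,x,y,z in [('TL',147,152,.018),('TR',618,150,.018),('BR',620,385,.018),('BL',143,393,.018),('knob',295,226,.102),('knobL',225,215,.102),('knobR',378,232,.102),('redtip',320,318,.048),('tog',521,351,.086),('jar',556,220,.094)]:
    print(n,pix2z('top',*C(x,y),z).round(4))
E
```

```text
t 0.85 tcp [ 0.2807 -0.5584  0.2393] zang -63.31 yax [ 0.  0. -1.] F [ 0.6 -0.5  0.6] gap 0.998 q [-1.28  0.53  1.43  0.    1.18 -0.18]
[[-0.893  0.     0.449]
 [-0.449  0.    -0.893]
 [-0.    -1.    -0.   ]]
TL [ 0.548  -0.1957  0.018 ]
TR [ 0.5548 -0.4434  0.018 ]
BR [ 0.4316 -0.445   0.018 ]
BL [ 0.4217 -0.1959  0.018 ]
knob [ 0.5062 -0.2634  0.102 ]
knobL [ 0.5108 -0.2289  0.102 ]
knobR [ 0.5042 -0.3043  0.102 ]
redtip [ 0.4624 -0.2837  0.048 ]
tog [ 0.4475 -0.3785  0.086 ]
jar [ 0.5126 -0.3937  0.094 ]
```

```bash
python3 - <<'E'
from h import *
print(togo([.49,-.27,.25],np.radians(-5)))
E
```

```text
(array([-10.55 ,  -0.356,  -5.455]), np.float64(-9.718353360026546))
```

send_rows([
  {"linear":[-1,-0.07,-0.5],"roll":0},
  {"linear":[-1,-0.07,-0.5],"roll":0},
  {"linear":[-1,-0.07,-0.5],"roll":0},
  {"linear":[-1,-0.07,-0.5],"roll":0},
  {"linear":[-1,-0.07,-0.5],"roll":0},
], claw=50, force=60)

```text
t: 1.48
tcp_pos: [0.3817, -0.4232, 0.25]
tool_rot: [0.163, -0.688, 0.688, -0.163]
force: [-0.9, 0.3, -1.1]
finger_gap: 0.587
```

send_rows([
  {"linear":[-1,0,-0.5],"roll":0},
  {"linear":[-1,0,-0.5],"roll":0},
  {"linear":[-1,0,-0.5],"roll":0},
  {"linear":[-1,0,-0.5],"roll":0},
  {"linear":[-1,0,-0.5],"roll":0},
])

```text
t: 2.1
tcp_pos: [0.4821, -0.2887, 0.25]
tool_rot: [0.163, -0.688, 0.688, -0.163]
force: [0.0, -0.4, 0.5]
finger_gap: 0.588
```

send_rows([
  {"linear":[-0.5,0,-0.4],"roll":-1},
  {"linear":[0,0,0],"roll":-1},
  {"linear":[0,0,0],"roll":-1},
  {"linear":[0,0,0],"roll":-1},
  {"linear":[0,0,0],"roll":-1},
])

```text
t: 2.72
tcp_pos: [0.4895, -0.2721, 0.2499]
tool_rot: [0.337, -0.622, 0.622, -0.337]
force: [0.8, 0.3, -0.0]
finger_gap: 0.585
```

send_rows([
  {"linear":[0,0,0],"roll":-1},
  {"linear":[0,0,0],"roll":-1},
  {"linear":[0,0,0],"roll":-1},
  {"linear":[0,0,0],"roll":-1},
  {"linear":[0,0,0],"roll":-0.7},
])

```text
t: 3.35
tcp_pos: [0.4894, -0.2722, 0.2499]
tool_rot: [0.478, -0.521, 0.521, -0.478]
force: [-0.4, -1.1, -0.0]
finger_gap: 0.586
```

```bash
python3 - <<'E'
from h import *
s=st(); im=manip.snapshot('wrist'); cv2.imwrite('pics/w1.png',im)
np.save('w1.npy',s,allow_pickle=True)
for q in ['knob_grip','red_tooth','pawl_tip','toggle_tip','clamp','wheel','jar_center']:
    print(q,[(r['p'],[round(x) for x in r['extent']]) for r in manip.look_for('wrist',q)[:2]])
E
```

```text
t 3.35 tcp [ 0.4894 -0.2722  0.2499] zang -4.96 yax [ 0. -0. -1.] F [-0.4 -1.1 -0. ] gap 0.586 q [-0.71  0.43  1.59 -0.    1.13 -0.62]
knob_grip [(0.67, [224, 115, 312, 200])]
red_tooth [(0.88, [226, 119, 311, 203])]
pawl_tip [(0.97, [200, 114, 266, 132])]
toggle_tip [(0.61, [221, 225, 233, 270]), (0.23, [339, 255, 389, 291])]
clamp [(0.75, [188, 92, 314, 293]), (0.73, [224, 227, 234, 269])]
wheel [(0.72, [226, 117, 312, 201])]
jar_center [(0.76, [260, 234, 302, 292])]
```

View pics/w1.png

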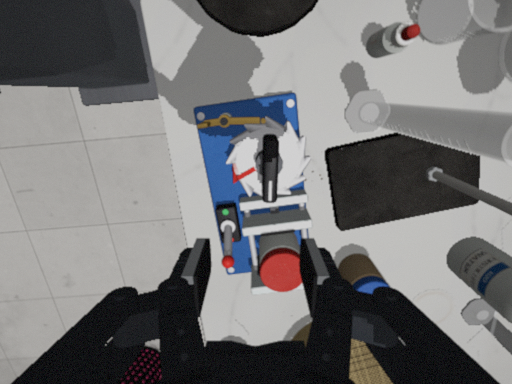

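```bash
python3 - <<'E'
import cv2
a=cv2.imread('pics/w1.png')[85:215,180:330]
cv2.imwrite('pics/w1c.png',cv2.resize(a,None,fx=5,fy=4.6*5/4.6*1.0,interpolation=cv2.INTER_CUBIC)[:600])
E
```

```text
(no output)
```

View pics/w1c.png

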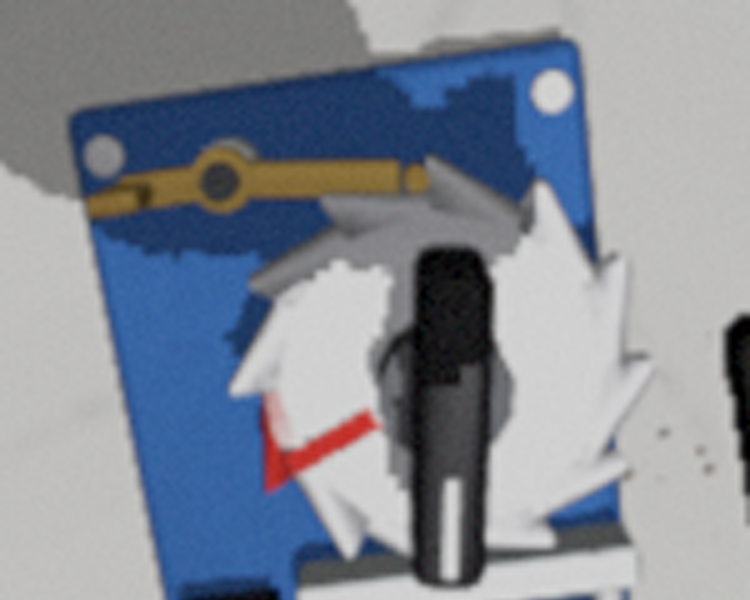

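```bash
python3 - <<'E'
from h import *
s=np.load('w1.npy',allow_pickle=True).item()
C=lambda x,y:(x/5+180-.4,y/5+85-.4)
P=lambda n,x,y,z:print(n,pix2z('wrist',*C(x,y),z,s).round(4))
P('screwNearLeft',103,156,.018);P('screwFarLeft',552,92,.018)
P('cornFL',578,42,.018);P('cornNL',70,118,.018)
P('pivot',219,182,.048);P('pin',415,180,.048);P('redtip',270,488,.048);P('tooth caught',430,165,.048)
P('tooth opp',620,470,.048)
P('tip235,390',235,390,.048);P('tipR',650,365,.048);P('tip540',540,185,.048);P('tip355',355,555,.048);
P('barfar',455,252,.102);P('barnear',447,582,.102);P('barL',415,400,.102);P('barR',488,400,.102)
print(pix2z('wrist',231,268,.018,s), 'toggle',pix2z('wrist',228,262,.086,s),'jar',pix2z('wrist',281,269,.094,s))
print('cyl',pix2z('wrist',370,112,.02,s),'rod',pix2z('wrist',435,175,.01,s))
E
```

```text
screwNearLeft [ 0.4269 -0.2093  0.018 ]
screwFarLeft [ 0.5397 -0.2037  0.018 ]
cornFL [ 0.5466 -0.1926  0.018 ]
cornNL [ 0.4201 -0.1995  0.018 ]
pivot [ 0.4585 -0.2156  0.048 ]
pin [ 0.5038 -0.2191  0.048 ]
redtip [ 0.4621 -0.2905  0.048 ]
tooth caught [ 0.5075 -0.216   0.048 ]
tooth opp [ 0.549  -0.2933  0.048 ]
tip235,390 [ 0.4564 -0.2649  0.048 ]
tipR [ 0.557  -0.2674  0.048 ]
tip540 [ 0.5326 -0.2227  0.048 ]
tip355 [ 0.4815 -0.31    0.048 ]
barfar [ 0.5096 -0.2285  0.102 ]
barnear [ 0.5031 -0.2981  0.102 ]
barL [ 0.4994 -0.2577  0.102 ]
barR [ 0.5143 -0.259   0.102 ]
[ 0.43984848 -0.43455262  0.018     ] toggle [ 0.44787996 -0.37983304  0.086     ] jar [ 0.51148504 -0.38987759  0.094     ]
cyl [ 0.63796173 -0.22291042  0.02      ] rod [ 0.73457557 -0.31574838  0.01      ]
```

```bash
python3 - <<'E'
from h import *
for z in [0,.05,.1,.15,.2,.25,.3]: print(z,proj('side',[.638,-.223,z]).round(),proj('top',[.638,-.223,z]).round(1),proj('wrist',[.638,-.223,z]).round())
a=cv2.imread('pics/top0.png')[100:215,230:380]
cv2.imwrite('pics/t2.png',cv2.resize(a,None,fx=5,fy=5,interpolation=cv2.INTER_CUBIC))
a=cv2.imread('pics/side0.png')[100:230,180:330]
cv2.imwrite('pics/s2.png',cv2.resize(a,None,fx=4.6,fy=4.6,interpolation=cv2.INTER_CUBIC))
E
```

```text
0 [251. 207.] [283.  162.9] [364. 111.]
0.05 [252. 194.] [284.2 160.9] [380. 113.]
0.1 [252. 181.] [285.5 158.7] [401. 117.]
0.15 [252. 168.] [287.  156.4] [432. 122.]
0.2 [253. 154.] [288.6 153.9] [477. 130.]
0.25 [253. 141.] [290.3 151.1] [555. 144.]
0.3 [253. 126.] [292.1 148.1] [717. 172.]
```

View pics/t2.png

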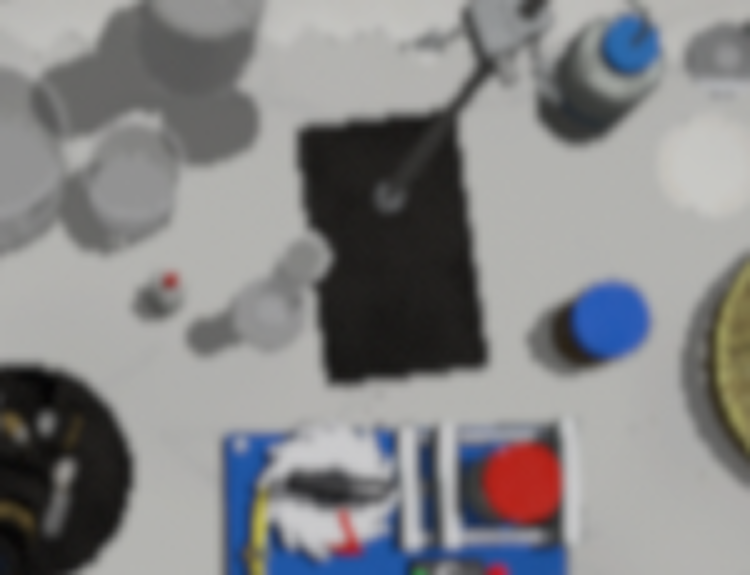

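View pics/s2.png

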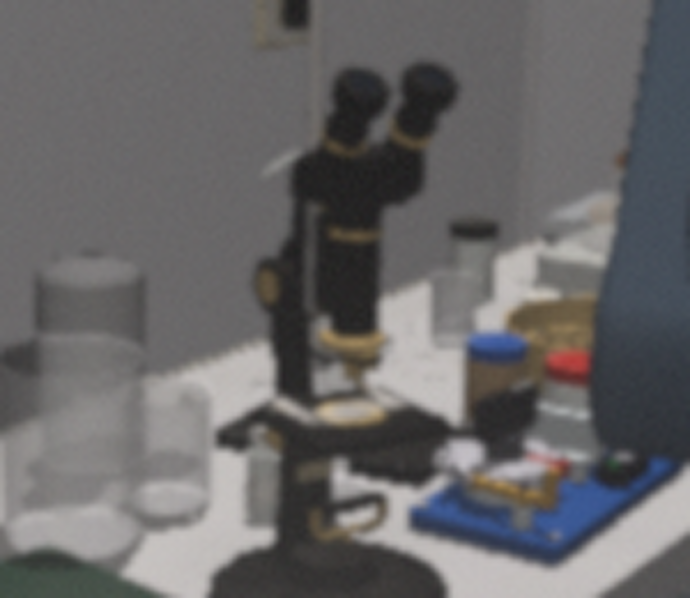

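```bash
python3 - <<'E'
from h import *
a=np.radians(-5.3); x=np.array([np.sin(a),-np.cos(a)])
p=np.array([.5065,-.265])+.015*x
print(p,togo([*p,.08],a))
s=np.load('w1.npy',allow_pickle=True).item()
for z in (.05,.07,.09): print(pix2z('wrist',270,195,z,s),pix2z('wrist',270,197.5,z,s))
E
```

```text
[ 0.50511444 -0.27993587] (array([0.212, 5.66 , 0.545]), np.float64(0.02665978084302047))
[ 0.50595063 -0.31055428  0.05      ] [ 0.50571904 -0.31390069  0.05      ]
[ 0.50545287 -0.30317795  0.07      ] [ 0.50523511 -0.30632452  0.07      ]
[ 0.5049551  -0.29580161  0.09      ] [ 0.50475117 -0.29874835  0.09      ]
```

send_rows([
  {"linear":[0.11,1,0.27],"roll":0},
  {"linear":[0.1,1,0.275],"roll":0},
  {"linear":[0,0.8,0],"roll":0},
  {"linear":[0,0.2,0],"roll":0},
  {"linear":[0,0,0],"roll":0},
], claw=45)

```text
t: 4.38
tcp_pos: [0.5052, -0.28, 0.1599]
tool_rot: [-0.477, 0.522, -0.522, 0.477]
force: [0.2, -0.2, 0.6]
finger_gap: 0.523
```

```bash
python3 - <<'E'
from h import *
s=st(); im=manip.snapshot('wrist'); cv2.imwrite('pics/w2.png',im)
print(togo([.5051,-.2799,.08]))
# predicted bar top centre at both ends
a=np.radians(84.7)
for d in (-.035,0,.035): print(proj('wrist',[.5065+d*np.cos(a),-.265+d*np.sin(a),.102],s))
E
```

```text
t 4.38 tcp [ 0.5052 -0.28    0.1599] zang -5.12 yax [-0.  0. -1.] F [ 0.2 -0.2  0.6] gap 0.523 q [-0.7   0.57  1.63 -0.    0.95 -0.61]
(array([-0.011,  2.683, -0.017]), None)
[253.69374694 238.13499166]
[253.77830081 195.11741808]
[253.87290746 146.98539044]
```

View pics/w2.png

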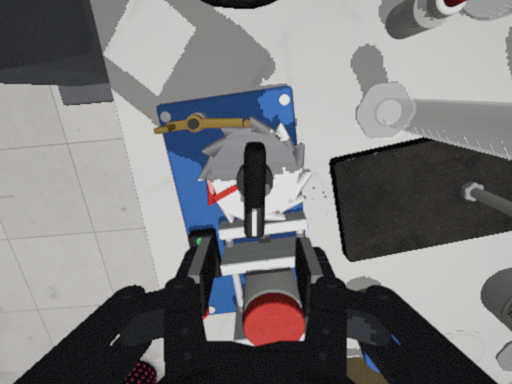

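send_rows([
  {"linear":[0,0.7,0],"roll":0},
  {"linear":[0,0.8,0],"roll":0},
  {"linear":[0,0.7,0],"roll":0},
  {"linear":[0,0.47,0],"roll":0},
  {"linear":[0,0,0],"roll":0},
])

```text
t: 5.05
tcp_pos: [0.505, -0.2798, 0.0795]
tool_rot: [-0.477, 0.522, -0.522, 0.477]
force: [-0.5, -1.5, -0.3]
finger_gap: 0.527
```

send_rows([
  {"linear":[0,0,0],"roll":0},
  {"linear":[0,0,0],"roll":0},
  {"linear":[0,0,0],"roll":0},
  {"linear":[0,0,0],"roll":0},
  {"linear":[0,0,0],"roll":0},
], claw=0, force=50)

```text
t: 5.68
tcp_pos: [0.5047, -0.2803, 0.0809]
tool_rot: [0.477, -0.522, 0.522, -0.477]
force: [-3.8, -1.0, 5.8]
finger_gap: 0.18
```

```bash
python3 - <<'E'
from h import *
s=st(); print(s['ft_torque'].round(2))
E
```

```text
t 5.67 tcp [ 0.5047 -0.2803  0.0809] zang -5.13 yax [-0.    -0.001 -1.   ] F [-3.8 -1.   5.8] gap 0.18 q [-0.7   0.69  1.68 -0.    0.78 -0.61]
[-0.16  0.64 -0.15]
```

send_rows([
  {"linear":[-0.003,0,-0.052],"roll":1},
  {"linear":[-0.003,0,-0.052],"roll":1},
  {"linear":[-0.003,0,-0.052],"roll":1},
  {"linear":[-0.003,0,-0.052],"roll":1},
  {"linear":[-0.003,0,-0.052],"roll":1},
])

```text
t: 6.3
tcp_pos: [0.498, -0.2779, 0.0809]
tool_rot: [0.325, -0.627, 0.629, -0.325]
force: [-2.6, -1.7, 4.8]
finger_gap: 0.176
```

```bash
python3 - <<'E'
from h import *
s=st(); print(s['ft_torque'].round(2)); M=R.from_quat(s['tool_rot']).as_matrix(); print(s['tcp_pos']-.015*M[:,0])
im=manip.snapshot('wrist'); cv2.imwrite('pics/w3.png',im)
E
```

```text
t 6.3 tcp [ 0.498  -0.2779  0.0809] zang -35.22 yax [ 0.001 -0.002 -1.   ] F [-2.6 -1.7  4.8] gap 0.176 q [-0.7   0.68  1.7  -0.    0.76 -0.09]
[-0.13  0.42  0.2 ]
[ 0.50662991 -0.26561783  0.0808896 ]
```

View pics/w3.png

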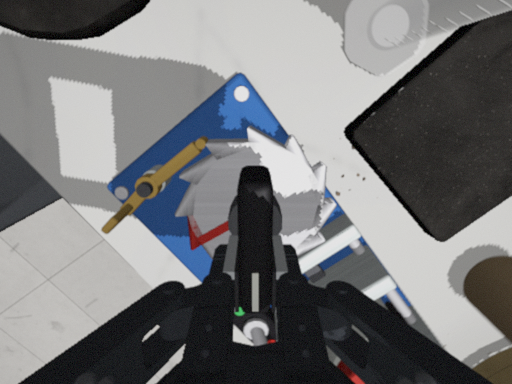

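send_rows([
  {"linear":[-0.003,0,-0.052],"roll":1},
  {"linear":[-0.003,0,-0.052],"roll":1},
  {"linear":[-0.003,0,-0.052],"roll":1},
  {"linear":[-0.003,0,-0.052],"roll":1},
  {"linear":[-0.003,0,-0.052],"roll":1},
])

```text
t: 6.98
tcp_pos: [0.4934, -0.2723, 0.0809]
tool_rot: [0.152, -0.69, 0.692, -0.152]
force: [-1.8, -1.8, 4.7]
finger_gap: 0.175
```

send_rows([
  {"linear":[-0.003,0,-0.052],"roll":1},
  {"linear":[-0.003,0,-0.052],"roll":1},
  {"linear":[-0.003,0,-0.052],"roll":1},
  {"linear":[-0.003,0,-0.052],"roll":1},
  {"linear":[-0.003,0,-0.052],"roll":1},
])

```text
t: 7.6
tcp_pos: [0.4922, -0.2653, 0.0809]
tool_rot: [-0.032, -0.705, 0.708, 0.031]
force: [-3.3, -3.5, 4.6]
finger_gap: 0.183
```

```bash
python3 - <<'E'
from h import *
s=st(); print(s['ft_torque'].round(2)); M=R.from_quat(s['tool_rot']).as_matrix(); print(s['tcp_pos']-.015*M[:,0])
im=manip.snapshot('wrist'); cv2.imwrite('pics/w4.png',im)
cv2.imwrite('pics/t4.png',manip.snapshot('top'))
E
```

```text
t 7.6 tcp [ 0.4922 -0.2653  0.0809] zang -95.17 yax [ 0.001 -0.003 -1.   ] F [-3.3 -3.5  4.6] gap 0.183 q [-0.69  0.67  1.73 -0.    0.74  0.97]
[-0.47  0.62  0.08]
[ 0.50713555 -0.26662904  0.08090024]
```

View pics/w4.png

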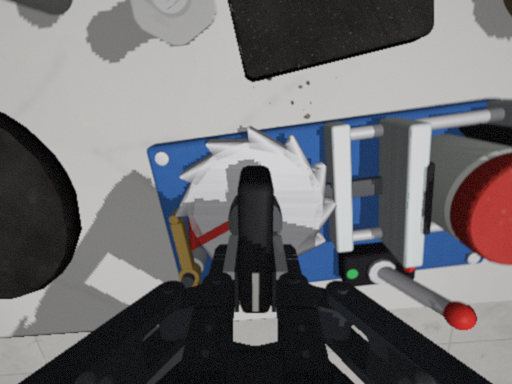

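View pics/t4.png

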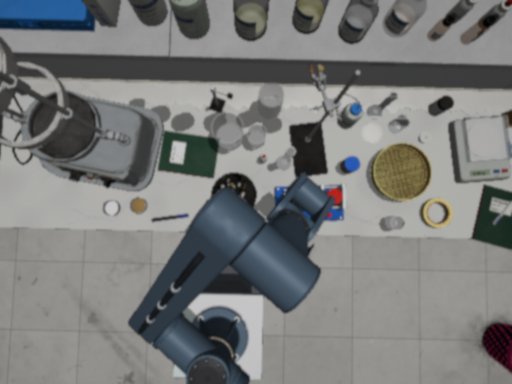

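send_rows([
  {"linear":[-0.003,0,-0.052],"roll":1},
  {"linear":[-0.003,0,-0.052],"roll":1},
  {"linear":[-0.003,0,-0.052],"roll":1},
  {"linear":[-0.003,0,-0.052],"roll":1},
  {"linear":[-0.003,0,-0.052],"roll":1},
])

```text
t: 8.32
tcp_pos: [0.4947, -0.2586, 0.0809]
tool_rot: [-0.214, -0.673, 0.675, 0.212]
force: [-3.7, -5.8, 4.2]
finger_gap: 0.176
```

send_rows([
  {"linear":[-0.003,0,-0.052],"roll":1},
  {"linear":[-0.003,0,-0.052],"roll":1},
  {"linear":[-0.003,0,-0.047],"roll":0.9},
  {"linear":[0,0,0],"roll":0},
  {"linear":[0,0,0],"roll":0},
])

```text
t: 8.95
tcp_pos: [0.4976, -0.2556, 0.0809]
tool_rot: [-0.313, -0.633, 0.636, 0.311]
force: [-5.0, -6.8, 5.2]
finger_gap: 0.181
```

```bash
python3 - <<'E'
from h import *
s=st(); print(s['ft_torque'].round(2)); M=R.from_quat(s['tool_rot']).as_matrix(); print(s['tcp_pos']-.015*M[:,0])
im=manip.snapshot('wrist'); cv2.imwrite('pics/w5.png',im)
E
```

```text
t 8.95 tcp [ 0.4976 -0.2556  0.0809] zang -142.34 yax [ 0.001 -0.004 -1.   ] F [-5.  -6.8  5.2] gap 0.181 q [-0.67  0.67  1.72 -0.    0.74  1.81]
[-0.98  0.97  0.02]
[ 0.50673742 -0.26747096  0.08090931]
```

View pics/w5.png

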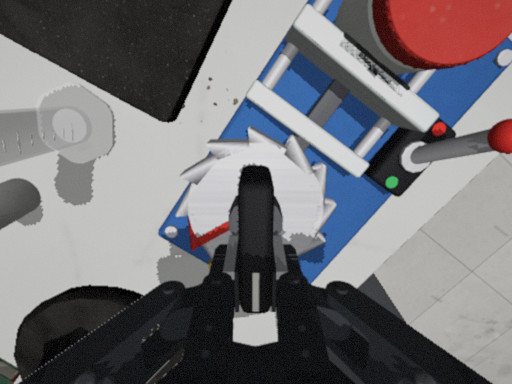

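send_rows([
  {"linear":[-0.002,0,0.039],"roll":-0.75},
  {"linear":[-0.002,0,0.039],"roll":-0.75},
  {"linear":[-0.002,0,0.039],"roll":-0.75},
  {"linear":[0,0,0],"roll":0},
  {"linear":[0,0,0],"roll":0},
])

```text
t: 9.62
tcp_pos: [0.4952, -0.2579, 0.0809]
tool_rot: [-0.236, -0.666, 0.668, 0.234]
force: [-4.6, -6.3, 5.7]
finger_gap: 0.182
```

send_rows([
  {"linear":[0,0,0],"roll":0},
  {"linear":[0,0,0],"roll":0},
  {"linear":[0,0,0],"roll":0},
  {"linear":[0,0,0],"roll":0},
  {"linear":[0,0,0],"roll":0},
], claw=45)

```text
t: 10.25
tcp_pos: [0.4951, -0.2554, 0.0796]
tool_rot: [0.236, 0.667, -0.667, -0.236]
force: [0.1, 0.3, 0.3]
finger_gap: 0.523
```

send_rows([
  {"linear":[0,-0.5,0],"roll":0},
  {"linear":[0,-1,0],"roll":0},
  {"linear":[0,-1,0],"roll":0},
  {"linear":[0,-1,0],"roll":0},
  {"linear":[0,-1,0],"roll":0},
])

```text
t: 10.88
tcp_pos: [0.495, -0.2556, 0.2168]
tool_rot: [-0.237, -0.666, 0.667, 0.236]
force: [-1.0, -0.9, 0.8]
finger_gap: 0.53
```

```bash
python3 - <<'E'
from h import *
s=st(); np.save('w6.npy',s,allow_pickle=True)
im=manip.snapshot('wrist'); cv2.imwrite('pics/w6.png',im)
for q in ['red_tooth','pawl_tip','toggle_tip']:
    print(q,[(r['p'],[round(x) for x in r['extent']]) for r in manip.look_for('wrist',q)[:2]])
E
```

```text
t 10.88 tcp [ 0.495  -0.2556  0.2168] zang -129.01 yax [ 0.001 -0.001 -1.   ] F [-1.  -0.9  0.8] gap 0.53 q [-0.68  0.46  1.63  0.    1.05  1.57]
red_tooth [(0.63, [210, 113, 305, 204])]
pawl_tip [(0.85, [227, 186, 264, 243])]
toggle_tip [(0.7, [347, 133, 398, 156])]
```

View pics/w6.png

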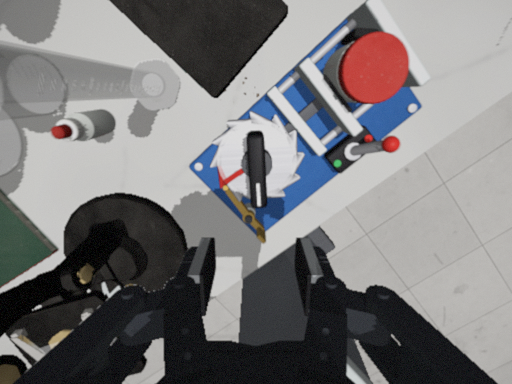

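```bash
python3 - <<'E'
from h import *
a=cv2.imread('pics/w6.png')[100:220,180:330]
cv2.imwrite('pics/w6c.png',cv2.resize(a,None,fx=5,fy=5,interpolation=cv2.INTER_CUBIC))
E
```

```text
(no output)
```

View pics/w6c.png

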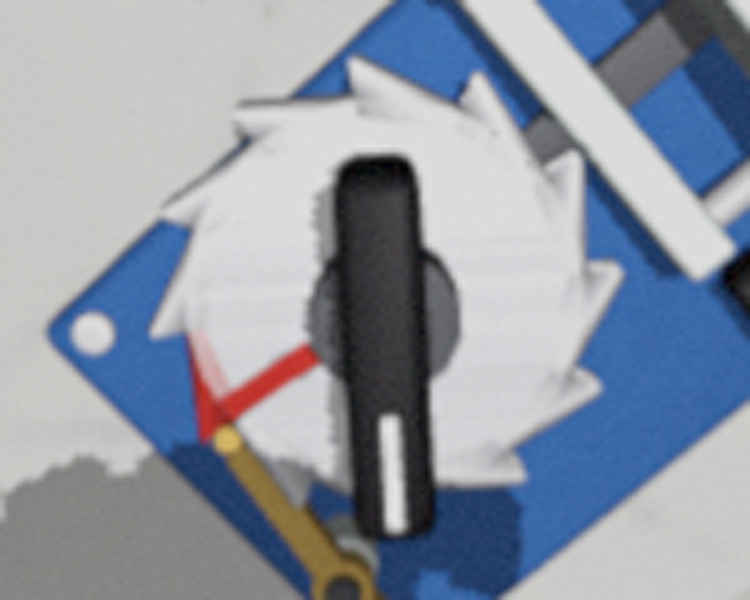

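```bash
cat >> h.py <<'E'
O=np.array([.4886,-.321]); yaw=.055
RY=np.array([[np.cos(yaw),-np.sin(yaw)],[np.sin(yaw),np.cos(yaw)]])
def w(x,y): return O+RY@np.array([x,y])
def cl(p): return RY.T@(np.array(p)[:2]-O)
E
python3 - <<'E'
from h import *
s=np.load('w6.npy',allow_pickle=True).item()
for n,u,v,z in [('tip',391,144,.0855),('jawcorner',428,78,.07),('jawcorner.05',428,78,.05),('movjaw front',360,130,.07),('jar',373,67,.094)]:
    print(n,(cl(pix2z('wrist',u,v,z,s))*1000).round(1))
print(togo([*w(-.048,-.095),.2168],np.radians(-90)+yaw), w(-.048,-.095))
E
```

```text
tip [-46.1 -55.7]
jawcorner [ -24.4 -118.7]
jawcorner.05 [ -31.3 -127.8]
movjaw front [-21.1 -44.6]
jar [ 22.3 -78.3]
(array([-2.143, -0.037,  5.25 ]), np.float64(-7.026893904376739)) [ 0.44589495 -0.41849502]
```

send_rows([
  {"linear":[-0.4,0,1],"roll":0},
  {"linear":[-0.4,0,1],"roll":0},
  {"linear":[-0.4,0,1],"roll":0},
  {"linear":[-0.4,0,1],"roll":0},
  {"linear":[-0.4,0,1],"roll":0},
], claw=0)

```text
t: 11.7
tcp_pos: [0.4462, -0.41, 0.2129]
tool_rot: [0.235, 0.667, -0.666, -0.237]
force: [0.8, 1.7, -0.4]
finger_gap: -0.003
```

send_rows([
  {"linear":[-0.14,0,0.25],"roll":-1},
  {"linear":[0,0,0],"roll":-1},
  {"linear":[0,0,0],"roll":-1},
  {"linear":[0,0,0],"roll":-1},
  {"linear":[0,0,0],"roll":-1},
])

```text
t: 12.32
tcp_pos: [0.445, -0.4175, 0.2129]
tool_rot: [0.054, 0.706, -0.704, -0.055]
force: [-0.8, 0.2, 0.8]
finger_gap: -0.003
```

send_rows([
  {"linear":[0,0,0],"roll":-1},
  {"linear":[0,0,0],"roll":-1},
  {"linear":[0,1,0],"roll":0},
  {"linear":[0,1,0],"roll":0},
  {"linear":[0,0,0],"roll":0},
])

```text
t: 12.95
tcp_pos: [0.4439, -0.416, 0.151]
tool_rot: [-0.02, 0.709, -0.704, 0.017]
force: [0.6, 0.0, 0.0]
finger_gap: -0.001
```

```bash
python3 - <<'E'
from h import *
s=st(); print((cl(s['tcp_pos'])*1000).round(1))
im=manip.snapshot('wrist'); cv2.imwrite('pics/w7.png',im)
print(togo([*w(-.048,-.095),.083],np.radians(-90)+yaw))
E
```

```text
t 12.95 tcp [ 0.4439 -0.416   0.151 ] zang -87.02 yax [-0.005  0.007 -1.   ] F [0.6 0.  0. ] gap -0.001 q [-0.94  0.62  1.55 -0.    0.98  0.58]
[-49.9 -92.4]
(array([-0.038,  2.328,  0.052]), np.float64(-0.02807505249773609))
```

View pics/w7.png

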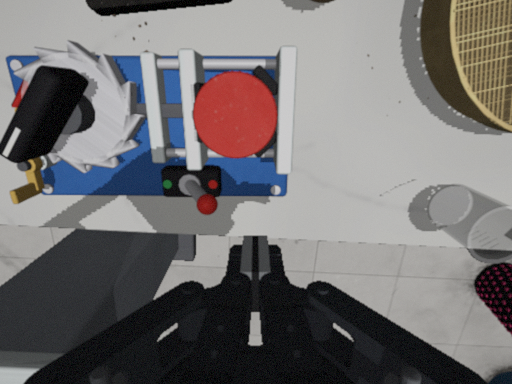

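send_rows([
  {"linear":[0,0.6,0],"roll":0},
  {"linear":[0,0.8,0],"roll":0},
  {"linear":[0,0.6,0],"roll":0},
  {"linear":[0,0.3,0],"roll":0},
  {"linear":[0,0,0],"roll":0},
])

```text
t: 13.62
tcp_pos: [0.4456, -0.4182, 0.0851]
tool_rot: [-0.019, 0.707, -0.707, 0.018]
force: [-0.3, -0.2, -0.7]
finger_gap: 0.001
```

```bash
python3 - <<'E'
from h import *
s=st(); print((cl(s['tcp_pos'])*1000).round(1))
im=manip.snapshot('wrist'); cv2.imwrite('pics/w8.png',im)
E
```

```text
t 13.62 tcp [ 0.4456 -0.4182  0.0851] zang -87.01 yax [-0.001  0.001 -1.   ] F [-0.3 -0.2 -0.7] gap 0.001 q [-0.94  0.71  1.58  0.    0.85  0.58]
[-48.2 -94.7]
```

View pics/w8.png

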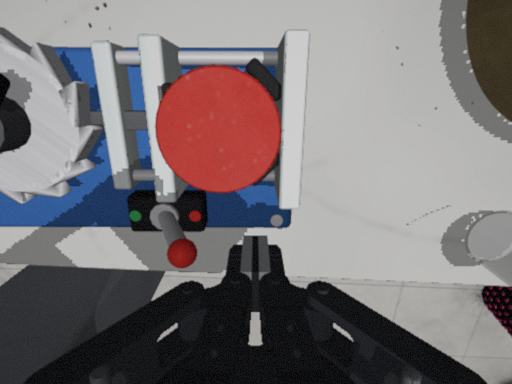

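send_rows([
  {"linear":[0,0,-0.3],"roll":0},
  {"linear":[0,0,-0.3],"roll":0},
  {"linear":[0,0,-0.3],"roll":0},
  {"linear":[0,0,-0.3],"roll":0},
  {"linear":[0,0,-0.3],"roll":0},
])

```text
t: 14.3
tcp_pos: [0.4459, -0.3777, 0.0891]
tool_rot: [0.016, -0.703, 0.711, -0.021]
force: [0.2, -3.0, 3.2]
finger_gap: -0.005
```

```bash
python3 - <<'E'
from h import *
s=st(); print((cl(s['tcp_pos'])*1000).round(1))
im=manip.snapshot('wrist'); cv2.imwrite('pics/w9.png',im)
E
```

```text
t 14.3 tcp [ 0.4459 -0.3777  0.0891] zang -87.02 yax [ 0.007 -0.011 -1.   ] F [ 0.2 -3.   3.2] gap -0.005 q [-0.89  0.68  1.66 -0.    0.79  0.63]
[-45.8 -54.3]
```

View pics/w9.png

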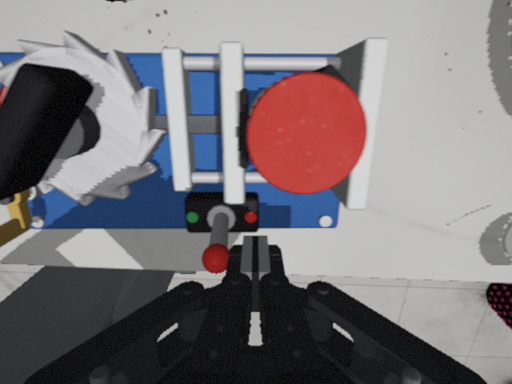

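send_rows([
  {"linear":[0,0,-0.25],"roll":0},
  {"linear":[0,0,-0.25],"roll":0},
  {"linear":[0,0,0],"roll":0},
  {"linear":[0,0,0],"roll":0},
  {"linear":[0,0,0],"roll":0},
])

```text
t: 14.98
tcp_pos: [0.4427, -0.3586, 0.0855]
tool_rot: [-0.018, 0.707, -0.707, 0.018]
force: [0.5, -0.3, -0.0]
finger_gap: -0.002
```

```bash
python3 - <<'E'
from h import *
s=st(); print((cl(s['tcp_pos'])*1000).round(1))
im=manip.snapshot('wrist'); cv2.imwrite('pics/w10.png',im)
E
```

```text
t 14.97 tcp [ 0.4427 -0.3586  0.0855] zang -87.02 yax [-0.  0. -1.] F [ 0.5 -0.3 -0. ] gap -0.002 q [-0.88  0.67  1.69  0.    0.77  0.64]
[-47.9 -35. ]
```

View pics/w10.png

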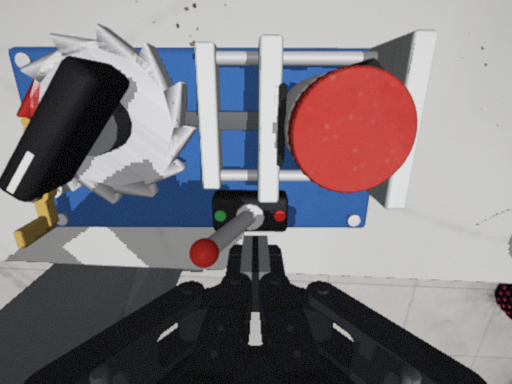

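send_rows([
  {"linear":[0,-0.4,0.3],"roll":0},
  {"linear":[0,-1,0],"roll":0},
  {"linear":[0,-1,0],"roll":0},
  {"linear":[0,-1,0],"roll":0},
  {"linear":[0,-1,0],"roll":0},
])

```text
t: 15.65
tcp_pos: [0.4432, -0.3684, 0.2198]
tool_rot: [0.018, -0.706, 0.707, -0.019]
force: [0.5, 0.3, 0.7]
finger_gap: 0.002
```

send_rows([
  {"linear":[0,-0.5,0],"roll":0},
  {"linear":[0,0,0],"roll":0},
  {"linear":[0,0,0],"roll":0},
  {"linear":[0,0,0],"roll":0},
  {"linear":[0,0,0],"roll":0},
])

```text
t: 16.27
tcp_pos: [0.4429, -0.3672, 0.2317]
tool_rot: [-0.019, 0.707, -0.706, 0.018]
force: [0.5, -0.2, -1.0]
finger_gap: -0.002
```

```bash
python3 - <<'E'
from h import *
s=st()
im=manip.snapshot('wrist'); cv2.imwrite('pics/w11.png',im[:300,:])
a=im[60:210,90:340]; cv2.imwrite('pics/w11c.png',cv2.resize(a,None,fx=3.2,fy=3.2,interpolation=cv2.INTER_CUBIC))
cv2.imwrite('pics/t11.png',manip.snapshot('top'))
E
```

```text
t 16.27 tcp [ 0.4429 -0.3672  0.2317] zang -87.01 yax [-0.001  0.002 -1.   ] F [ 0.5 -0.2 -1. ] gap -0.002 q [-0.89  0.47  1.57  0.    1.11  0.63]
```

View pics/w11.png

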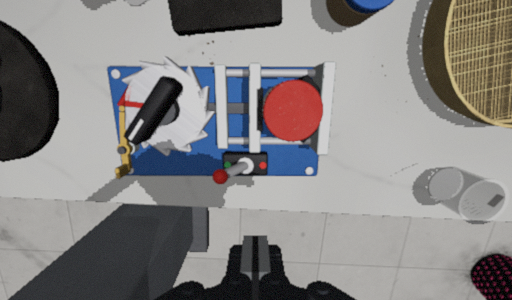

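View pics/w11c.png

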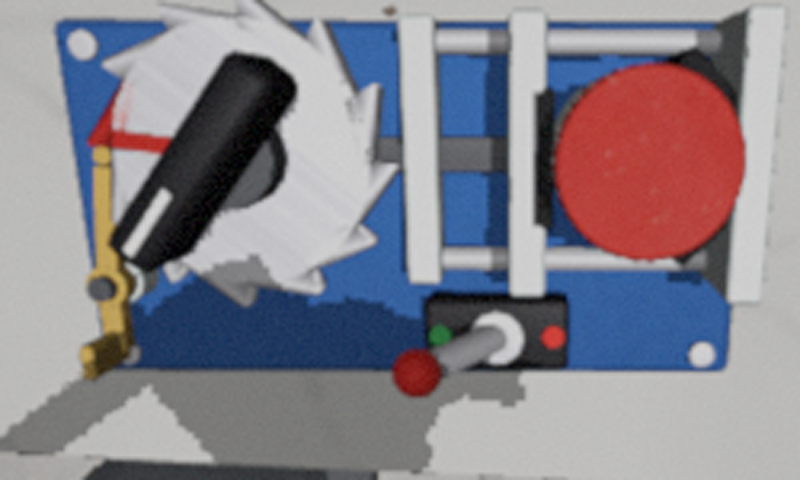

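View pics/t11.png

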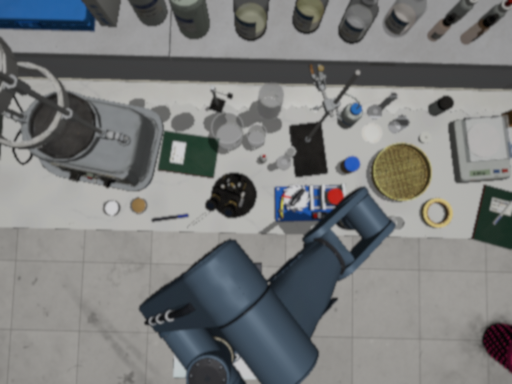

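The last pictures show the red tooth held by the pawl, the toggle on its green side, the jar in the clamp and the surroundings unmoved. I'm handing in.

```bash
python3 -c "
from station import manip
print(manip.sign_off())"
```

```text
the job is handed in; nothing more can be done
None
```

The job is done and handed in at about 16.4 s of robot time; `sign_off` gave no verdict.

- **Winding:** The wheel started at tooth 3. I turned the knob about 137° clockwise in one grasp, four teeth plus about 0.3 rad, then eased it back and let go. I held the bar 15 mm off its axis so the wrist camera would clear the tall glass cylinder behind. The pictures after letting go and at the end both show the pawl's tip just behind the red tooth's steep face.
- **Toggle:** I pushed it from the right with closed fingers until it snapped over. The last picture shows the ball leaning to the green side, with the arm clear at 0.23 m.
- **Jar and surroundings:** The jar stands upright in the clamp between the pad and the V jaw. In the last top view, nothing round about appears moved.
- **Forces:** At the end of each move the wrist force read at most about 10 N.

No check failed. I judged the pawl and the toggle from the pictures, because the robot gives no reading for either joint. In the last top view the arm hid a small part of the bench, but the wrist view showed most of that part.

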